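Set the stepped shaft level in the V-blocks and bring up the end stop

TASK

Take the longer of the two stepped shafts out of the wooden rack and lay it gently in the two V-blocks of the inspection stand, midway along so that it bridges both, its thick half in the wide V and its thin half in the narrow V, so that it sits level. Once it is resting there on its own, slide the end stop up against the end of the shaft without pushing the shaft out of place. Leave the shorter shaft in the rack.

Things in the scene. Friction and masses are not known exactly. Their poses are not given: they have to be found in the camera images.
- long_mid (a point): Point on the axis of the longer stepped round steel shaft, half-way along it, where its diameter changes. The shaft is 190 mm long: from this point its thick half (36 mm diameter, 95 mm long) runs along +x and its thin half (24 mm diameter, 95 mm long) along -x. About 0.3 to 0.55 kg, its centre of mass about 18 mm from this point on the thick side. At the start it lies level in one of the rack's two lanes, axis 48 mm above the table.
- long_thick (a point): Point on the longer shaft's axis, 65 mm from its middle on the thick side; belongs over the middle of the wide V
- long_thin (a point): Point on the longer shaft's axis, 65 mm from its middle on the thin side; belongs over the middle of the narrow V
- long_thick_end (a point): Centre of the end face of the longer shaft's thick half
- long_thin_end (a point): Centre of the end face of the longer shaft's thin half
- long_shaft: The longer shaft; the origin and axes are those of point long_mid
- short_mid (a point): Like long_mid for the shorter stepped shaft: same diameters, but only 120 mm long (60 mm thick half along +x, 60 mm thin half along -x). It lies in the rack's other lane, 110 mm from the longer shaft's axis.
- short_shaft: The shorter shaft; the origin and axes are those of point short_mid
- rack: Fixed wooden rack, base 130 mm (x) by 190 mm (y) by 10 mm, with two lanes along its x axis at y = +55 and -55 mm; a shaft lies in either. In each lane the thick half points to +x, lying in a 12 mm thick V-notched saddle 45 mm from the shaft's middle, and the thin half in another 45 mm to the other side; saddles are 60 mm wide, up to 46 mm above the table. Origin: centre of the underside.
- stand: Fixed grey inspection stand: a plate 110 mm (x) by 290 mm (y), 12 mm thick. Origin: table level, half-way between the two V-blocks. The V-blocks stand at y = +65 and -65 mm, either one at either place, with their grooves along y; the end stop is at the -y end.
- wide_v: The fixed V-block with the wide groove; origin at its underside centre
- wide_v_seat (a point): Point above the middle of the bare steel V-block with the wide groove (opening about 41 mm, 90 degrees): where the axis of the 36 mm half lies when seated, 62 mm above the table. Axes as the stand's: groove along y. The block is 70 mm across, 26 mm thick along y, its top 57.5 mm above the table.
- narrow_v: The fixed V-block with the narrow groove; origin at its underside centre
- narrow_v_seat (a point): The same for the V-block with the narrow groove (opening about 29 mm): where the axis of the 24 mm half lies when seated, also 62 mm above the table; top of the block 59.5 mm above the table. The two seats are 130 mm apart.
- stop (a joint): Travel of the end stop along the stand's +y, toward the V-blocks, in m: 0 is fully back, 0.06 the end of its travel. At 0 its face is 140 mm from the stand's origin, so it meets a centred shaft's end at 0.045. It slides with about 2 N of friction and stays where it is left.
- stop_face (a point): Centre of the dark steel end stop's contact button (20 mm diameter, facing the stand's +y), at the height of the seated shaft's axis, 62 mm above the table
- stop_back (a point): Middle of the flat back of the stop's upright, which can be pushed toward the stand's +y: 22 mm behind the contact face, 62 mm above the table. The upright is 36 mm wide (x), 16 mm thick (y), its top 82 mm above the table; the stop's foot, 28 mm above the table, reaches 16 mm further back.
There are look-alikes about, which are no part of the job. Leave any purple look-alike of the long_shaft alone.

How it is judged (in metres and radians):
On the way:
1. the longer shaft rests on its own, level, in both V-blocks, thick half in the wide V (x of long_thick in the frame of wide_v_seat between -0.003 and 0.003 m and y of long_thick in the frame of wide_v_seat between -0.012 and 0.012 m and z of long_thick in the frame of wide_v_seat between -0.003 and 0.003 m and x of long_thin in the frame of narrow_v_seat between -0.003 and 0.003 m and y of long_thin in the frame of narrow_v_seat between -0.012 and 0.012 m and z of long_thin in the frame of narrow_v_seat between -0.003 and 0.003 m and angle between long_mid's own x axis and vertical between 1.5408 and 1.6008 rad and linear speed of long_shaft below 0.02 m/s and contact force between the fingers and long_shaft below 0.1 N), for 0.3 s.
At the end, for the whole second after the job is handed in: Longer shaft at rest, released, in both V-blocks, thick half in the wide V: its axis within 3 mm of both seats sideways and in height, 12 mm along, level within 0.03 rad; stop face within 3 mm of its near end; shorter shaft within 20 mm of its start (x of long_thick in the frame of wide_v_seat between -0.003 and 0.003 m and y of long_thick in the frame of wide_v_seat between -0.012 and 0.012 m and z of long_thick in the frame of wide_v_seat between -0.003 and 0.003 m and x of long_thin in the frame of narrow_v_seat between -0.003 and 0.003 m and y of long_thin in the frame of narrow_v_seat between -0.012 and 0.012 m and z of long_thin in the frame of narrow_v_seat between -0.003 and 0.003 m and angle between long_mid's own x axis and vertical between 1.5408 and 1.6008 rad and linear speed of long_shaft below 0.02 m/s and ((x of long_thick_end in the frame of stop_face between -0.006 and 0.006 m and y of long_thick_end in the frame of stop_face between -0.003 and 0.003 m and z of long_thick_end in the frame of stop_face between -0.006 and 0.006 m) or (x of long_thin_end in the frame of stop_face between -0.006 and 0.006 m and y of long_thin_end in the frame of stop_face between -0.003 and 0.003 m and z of long_thin_end in the frame of stop_face between -0.006 and 0.006 m)) and distance of short_mid from where it was at the start of the episode below 0.02 m); the robot touches nothing.
It fails at once if the longer shaft falls or is flung into the V-blocks (over 0.4 m/s just above them, as in a drop of about 10 mm) (horizontal distance between long_mid and stand below 0.04 m and height (world z) of long_mid below 0.085 m and linear speed of long_shaft above 0.4 m/s).
It fails at once if the longer shaft is rammed into a V-block (over 80 N) (contact force between long_shaft and wide_v above 80 N or contact force between long_shaft and narrow_v above 80 N).
It fails at once if the shorter shaft is taken or knocked out of its lane (distance of short_mid from where it was at the start of the episode above 0.04 m).
It also fails if it takes over 64 s, if anything falls off the work surface, if the arm or the gripper's body presses on something with over 40 N, if the wrist force passes 120 N, or if a joint passes its speed limit or range.

ROBOT

A 6-joint arm with a two-finger parallel gripper is mounted at the origin on a cart in front of the work surface, level with it; the furniture and walls round the work are solid. World frame = base frame: x ahead of the robot, y to its left, z up, the work surface at z = 0. Lengths are in m, angles in degrees, forces in N, time in s.
With the tool pointing down it reaches from about 0.425 to 0.925 m from the base axis. Payload 12.5 kg.
Tool frame: the origin (TCP) lies between the finger pads; the fingertips stand 14 mm ahead of it and the grasp point (between the pads) lies 5 mm behind it; z points along the fingers, y is the line along which they close (so a half turn about z gives the same grasp; the last joint's range is limited). The gripper opens to 85 mm and grips with 20 to 120 N. Pads are 22 mm wide; open, the fingers measure 114 mm over their backs; the gripper's body (76 mm by 85 mm) begins 54 mm behind the grasp point. The pads swing forward as they close: fully open they stand 13 mm farther back than shut.
Start: joints at [66.543, 28.126, 89.318, -0, 62.55, -6.05], TCP at [0.187, 0.596, 0.245] pointing down, gripper open.
Joint ranges: [-177.58, 177.58], [-47.91, 125.51], [2.72, 160], [-65.01, 245.01], [3.68, 167.84], [-153.87, 153.87]. Speed limits (degrees/s): [127.2, 127.2, 159.86, 180, 180, 180].

INTERFACE

Orientations are given as [roll, pitch, yaw] about the fixed x, y, z axes, in that order (R = Rz(yaw) Ry(pitch) Rx(roll)).
In Python, from cell import arm gives the robot as it stands.
- The arm moves only by the tool servo_tool, never from a script. Its argument "steps" is a list of rows, each a list of 3 entries, a list of its own where there are three numbers: the shift along the tool's x, y, z in m, then the turn, a rotation vector about the tool's x, y, z in degrees, then the gripper's target within -1 to 1 (shut at 1, half-way at 0, fully open at -1). In form: [[[x, y, z], [ax, ay, az], hand], ...]. A call has 1 to 8 rows; each row shifts and turns the commanded pose from where the row before left it, along the tool's axes as they then stand; what a row does not reach is not made up. A row lasts 1/10 s, in which the tool goes at most 50 mm and 8.59 degrees, less where a joint would pass 70% of its speed; a pose out of reach is approached as far as the arm can. A call with a gripper value outside its range is refused whole. The fingers move at their own pace and stop on an object; "newtons" is the grip in N (left out, the last holds). Time passes only in rows, so rows that do not move let the fingers close. It gives the time, the measured TCP pose, the force, the opening and the grip force at its end, in the units of the state.
- arm.state(): the state, without advancing time (a new reading comes with each control period).
- arm.snapshot(name): name is "scene" or "side" or "wrist"; returns the picture (384x512x3 uint8, blue, green, red); there is no depth.
- arm.camera_params(name): a dict with "intrinsics" (3x3 intrinsics, pixels), "dist_coeffs" ([k1, k2, p1, p2, k3] as OpenCV has them; the pictures are not rectified), "R" (3x3) and "t" (3): a world point X has camera coordinates R X + t. Camera axes: x right, y down, z forward; pixel columns grow to the right and rows downward; lengths in m; the calibration is good to about 2 mm. A picture is of the moment at which its call begins: read the wrist's pose just before it. camera_params takes no time and is no camera call; for the wrist camera it gives the pose at the moment of the call.
- arm.close_job(): hands the job in; it is judged then, once.
The state is a dict: "t": time; "joint_positions": joint angles; "joint_velocities": joint speeds; "joint_efforts": joint torques, N m; "position": TCP position; "orientation": TCP orientation; "ft_force": force on the tool from outside, world axes, zero at the start; "torque": the same for the moment, N m; "opening": opening from 0.0 (shut) to 1.0 (fully open); "finger_force": force on a finger pad.
Only numpy, scipy, OpenCV 4.12 (cv2) and the standard library are available. Lean on these libraries where they do the work, as an engineer would, in place of code of your own. Each camera call takes 0.05 s, during which the arm holds its last target. There are 200 camera calls.

## Working session

There is one attempt and no reset: what is moved stays moved. The work goes in short steps, Python scripts to look and compute and a tool call to move; the robot and the scene stay as the last step left them, time stands still between calls to the robot, and variables do not carry over. Pictures are saved under pics/ and viewed, at most 10 in all, crops included, and the job is handed in when it is done.

Besides the shell and the picture viewer there is one more tool, called after "Emit:" as name([rows], argument=value, ...), one row to a line, values as JSON. servo_tool: Moves the arm, as the interface text tells. Its arguments: {"type":"object","properties":{"steps":{"type":"array","items":{"type":"array"}},"newtons":{"type":"number"}},"required":["steps"]}

```bash
mkdir -p pics
cat > h.py <<'E'
import numpy as np, cv2
from cell import arm
from scipy.spatial.transform import Rotation as Ro
def cam(n):
    c=arm.camera_params(n); return [np.array(c[k],float) for k in("intrinsics","dist_coeffs","R","t")]
def ray(c,uv):
    K,d,R,t=c; p=cv2.undistortPoints(np.array([[uv]],float),K,d)[0,0]
    v=R.T@np.array([p[0],p[1],1]); return -R.T@t, v/np.linalg.norm(v)
def plane(c,uv,z):
    o,v=ray(c,uv); return o+v*(z-o[2])/v[2]
def tri(rs):
    A=np.zeros((3,3));b=np.zeros(3)
    for o,v in rs:
        P=np.eye(3)-np.outer(v,v);A+=P;b+=P@o
    X=np.linalg.solve(A,b); return X,[np.linalg.norm((np.eye(3)-np.outer(v,v))@(X-o)) for o,v in rs]
def proj(c,X):
    K,d,R,t=c; return cv2.projectPoints(np.array(X,float).reshape(-1,3),cv2.Rodrigues(R)[0],t,K,d)[0][:,0]
E
python3 - <<'E'
from h import *
a=arm.snapshot("scene");b=arm.snapshot("side");w=arm.snapshot("wrist")
for n,i in zip("abw",(a,b,w)): cv2.imwrite(f"pics/{n}.png",i)
for n in("scene","side","wrist"):
    c=cam(n); print(n,-c[2].T@c[3],c[0][0,0],c[2][2])
m=np.hstack([a,b]); cv2.imwrite("pics/ab.png",cv2.resize(m,(800,300)))
print(arm.state())
E
```

```text
scene [-0.08593589 -0.80458788  1.13534708] 437.31281711257145 [ 0.39284272  0.6017396  -0.69540208]
side [0.54318295 1.57620657 0.94020656] 479.613138834016 [-0.02367266 -0.85049333 -0.52545286]
wrist [0.10788157 0.62074682 0.37438353] 265.54331123931934 [ 0.30153489 -0.09581418 -0.94862867]
{'t': 0.15, 'joint_positions': array([ 6.65439557e+01,  2.81550708e+01,  8.93418972e+01, -9.23737831e-04,
        6.25484938e+01, -6.05258682e+00]), 'joint_velocities': array([-0.02077855, -0.14540201, -0.18049059,  0.06246843,  0.00552619,
       -0.04818975]), 'joint_efforts': array([ 8.62592406e-04, -6.18713236e+01, -2.61693907e+01, -1.65226902e-04,
        3.28487506e-03, -3.13839587e-05]), 'position': array([0.18688142, 0.59625147, 0.24487562]), 'orientation': array([-1.79954705e+02, -3.97872554e-03,  1.62596967e+02]), 'ft_force': array([ 0.33254011,  0.34880719, -0.42607735]), 'torque': array([-0.02183937,  0.03312604,  0.0381549 ]), 'finger_force': 0.0, 'opening': 0.9998094070651841}
```

View pics/a.png

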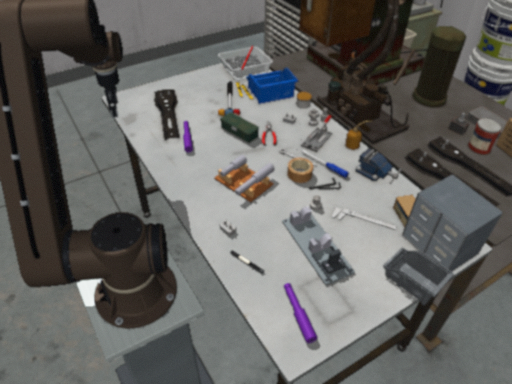

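View pics/b.png

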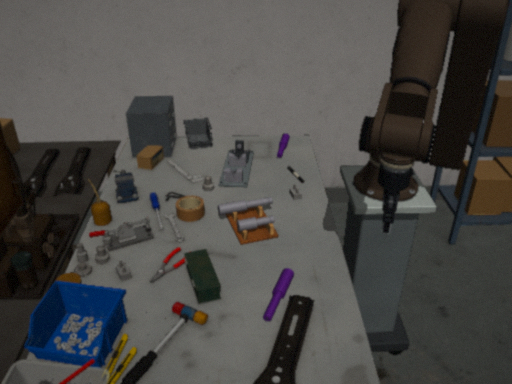

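The scene view shows the orange rack with two grey shafts at (245,180) and the grey stand at (318,245). There are purple look-alikes at (187,137) and (300,313). In the side view the rack is at (250,220) and the stand at (237,165).

Candidates for the longer shaft, by scene pixel:
- Grey shaft at (258,183).
- Grey shaft at (237,168), which looks short.
- The two purple ones, which are excluded.

I'll check the choice in close crops.

Run:
```python
import cv2,numpy as np
a=cv2.imread("pics/a.png");b=cv2.imread("pics/b.png")
f=lambda i,x,y,w,h:cv2.resize(i[y:y+h,x:x+w],(400,h*400//w),interpolation=cv2.INTER_CUBIC)
A=np.vstack([f(a,200,145,80,60),f(a,275,200,80,60)])
B=np.vstack([f(b,205,190,80,60),f(b,205,135,80,60)])
cv2.imwrite("pics/crop.png",np.hstack([A,B]))
```

```text
(no output)
```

View pics/crop.png

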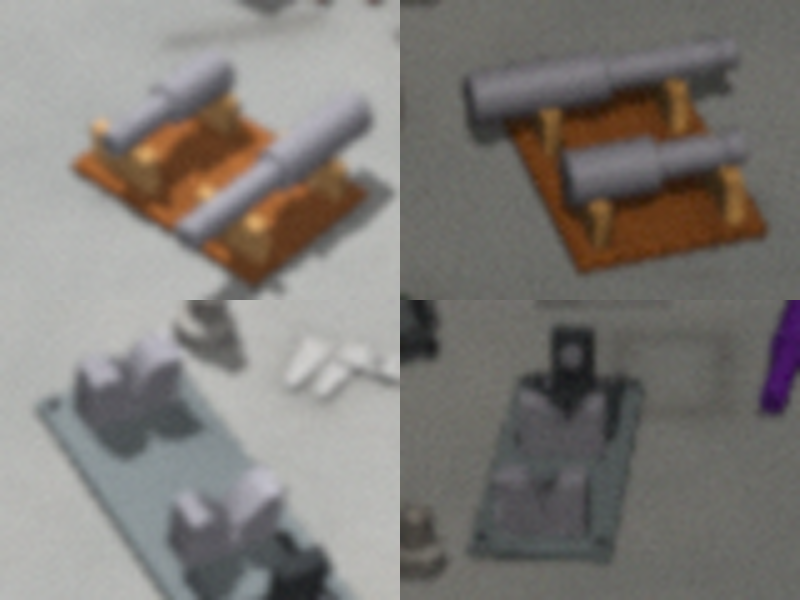

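The crops confirm it. The longer shaft is the one with its thin end at scene (238,191) and its thick end at (270,169). The stop is at the near-right end of the stand, around scene (333,260). Now the coarse positions.

Run:
```python
from h import *
S=cam("scene");D=cam("side")
s=lambda x,y:(200+x/5,145+y/5)
s2=lambda x,y:(275+x/5,200+(y-300)/5)
d=lambda x,y:(205+(x-400)/5,190+y/5)
d2=lambda x,y:(205+(x-400)/5,135+(y-300)/5)
for n,p,q in [("thick",s(352,117),d(478,97)),("thin",s(190,228),d(728,53)),("mid",s(277,172),d(608,78)),("shortthick",s(222,77),d(573,173)),("shortthin",s(117,138),d(738,148))]:
    print(n,tri([ray(S,p),ray(D,q)]))
print("stand corners z=.012: scene left",plane(S,s2(40,408),.012),"side:",[plane(D,d2(*p),.012) for p in((473,553),(610,562),(637,383),(525,375))])
K,dd,R,t=cam("wrist"); st=arm.state(); T=Ro.from_euler("xyz",st["orientation"],degrees=True).as_matrix()
print("cam in tool",T.T@(-R.T@t-st["position"]),"\n",(T.T@R.T).round(3))
```

```text
thick (array([0.62751379, 0.22284826, 0.04466208]), [np.float64(0.0003266960301062542), np.float64(0.0003266960301061884)])
thin (array([0.45788532, 0.1774214 , 0.04824675]), [np.float64(0.0023058514363898997), np.float64(0.002305851436389923)])
mid (array([0.54264299, 0.19927036, 0.04444196]), [np.float64(0.0038403865651755026), np.float64(0.003840386565175506)])
shortthick (array([0.56464982, 0.31291635, 0.04499675]), [np.float64(0.0018473186246636686), np.float64(0.0018473186246634051)])
shortthin (array([0.45857821, 0.29019029, 0.04695763]), [np.float64(0.0035180526016357298), np.float64(0.003518052601635852)])
stand corners z=.012: scene left [ 0.53519828 -0.00242668  0.012     ] side: [array([0.63972966, 0.01025791, 0.012     ]), array([0.53604257, 0.02692271, 0.012     ]), array([ 0.50924736, -0.27170713,  0.012     ]), array([ 0.60581976, -0.29040537,  0.012     ])]
cam in tool [ 0.08271894 -0.00035648 -0.12950193] 
 [[ 0.    -0.949 -0.316]
 [ 1.     0.001 -0.   ]
 [ 0.001 -0.316  0.949]]
```

Emit:
servo_tool([
  [[-0.037, -0.03, 0], [0, 0, 0], -1],
  [[-0.037, -0.03, 0], [0, 0, 0], -1],
  [[-0.037, -0.03, 0], [0, 0, 0], -1],
  [[-0.037, -0.03, 0], [0, 0, 0], -1],
  [[-0.037, -0.03, 0], [0, 0, 0], -1],
  [[-0.037, -0.03, 0], [0, 0, 0], -1],
  [[-0.037, -0.03, 0], [0, 0, 0], -1],
  [[-0.037, -0.03, 0], [0, 0, 0], -1],
])

```text
t: 0.95
position: [0.3983, 0.2771, 0.2453]
orientation: [180.0, 0.0, 162.6]
ft_force: [1.6, 0.2, 0.1]
opening: 0.999
finger_force: 0.0
```

Emit:
servo_tool([
  [[-0.037, -0.03, 0], [0, 0, 0], -1],
  [[-0.037, -0.03, 0], [0, 0, 0], -1],
  [[-0.037, -0.03, 0], [0, 0, 0], -1],
  [[-0.037, -0.03, 0], [0, 0, 0], -1],
  [[0, 0, 0], [0, 0, -8], -1],
  [[0, 0, 0], [0, 0, -8], -1],
  [[0, 0, 0], [0, 0, -8], -1],
  [[0, 0, 0], [0, 0, -8], -1],
])

```text
t: 1.75
position: [0.5029, 0.1198, 0.2451]
orientation: [180.0, -0.0, -165.1]
ft_force: [0.8, 0.0, -0.2]
opening: 1.006
finger_force: 0.0
```

Emit:
servo_tool([
  [[0, 0, 0], [0, 0, 0], -1],
  [[0, 0, 0], [0, 0, 0], -1],
  [[0, 0, 0], [0, 0, 0], -1],
])

```text
t: 2.05
position: [0.5029, 0.1201, 0.2452]
orientation: [180.0, -0.0, -165.6]
ft_force: [-0.2, 0.2, 0.3]
opening: 0.998
finger_force: 0.0
```

Run:
```python
from h import *
import pickle
c=cam("wrist"); w=arm.snapshot("wrist"); cv2.imwrite("pics/w1.png",w); pickle.dump(c,open("pics/w1.pkl","wb"))
cv2.imwrite("pics/w1b.png",cv2.resize(w,(800,600),interpolation=cv2.INTER_CUBIC))
```

```text
(no output)
```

View pics/w1b.png

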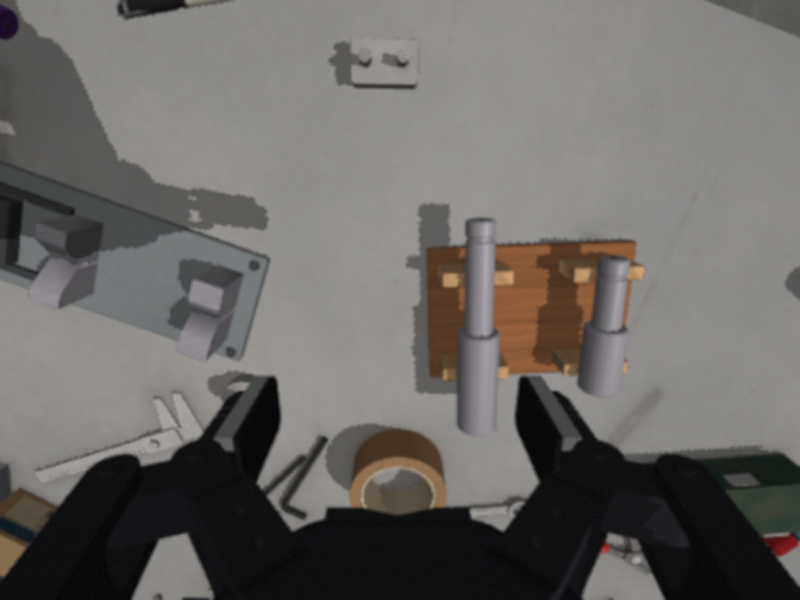

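The wrist view (shown at 800x600) has the long shaft from its thin end at (480,225) to its thick end at (477,425). The short shaft is at (610,325) and the stand's blocks are at (208,310) and (65,260). I'll move over the stand to see which V is wide and to get a second view.

Emit:
servo_tool([
  [[0, -0.045, 0], [0, 0, 0], -1],
  [[0, -0.045, 0], [0, 0, 0], -1],
  [[0, -0.045, 0], [0, 0, 0], -1],
  [[0, -0.045, 0], [0, 0, 0], -1],
  [[0, -0.045, 0], [0, 0, 0], -1],
  [[0, 0, 0], [0, 0, 0], -1],
  [[0, 0, 0], [0, 0, 0], -1],
  [[0, 0, 0], [0, 0, 0], -1],
])

```text
t: 2.9
position: [0.5593, -0.0969, 0.2452]
orientation: [180.0, -0.0, -165.4]
ft_force: [-0.8, -0.9, 0.3]
opening: 1.001
finger_force: 0.0
```

Run:
```python
from h import *
import pickle
c=cam("wrist"); w=arm.snapshot("wrist"); cv2.imwrite("pics/w2.png",w); pickle.dump(c,open("pics/w2.pkl","wb"))
cv2.imwrite("pics/w2b.png",cv2.resize(w,(800,600),interpolation=cv2.INTER_CUBIC)); print(arm.state()["position"],arm.state()["orientation"])
```

```text
[ 0.55938046 -0.0966002   0.24534956] [ 1.79984753e+02 -3.99531583e-03 -1.65373083e+02]
```

View pics/w2b.png

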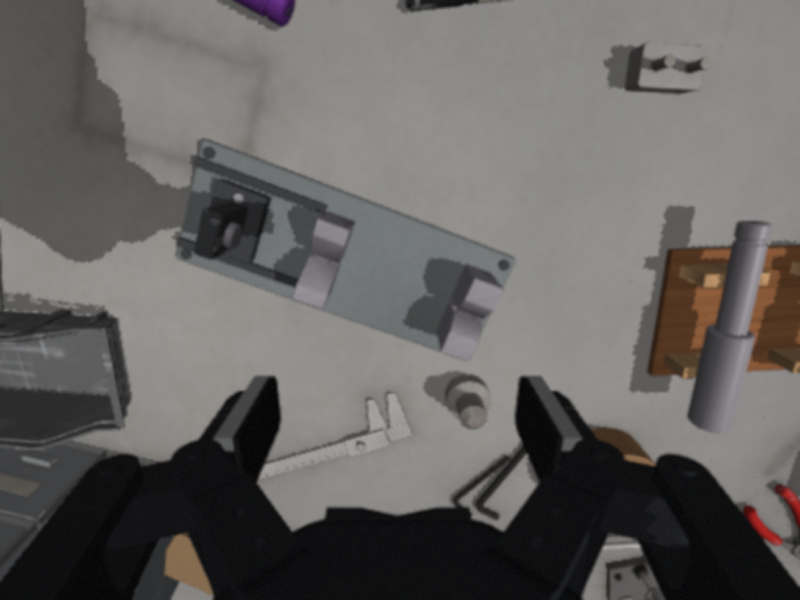

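The stand runs from (205,145) to (480,355), with the stop at (235,225) and the blocks at (325,258) and (470,312). The shaft is at the right, from thin end (752,230) to thick end (712,420). I'll zoom on the blocks.

Run:
```python
import cv2
w=cv2.imread("pics/w2.png")
cv2.imwrite("pics/w2c.png",cv2.resize(w[125:235,180:340],(800,550),interpolation=cv2.INTER_CUBIC))
```

```text
(no output)
```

View pics/w2c.png

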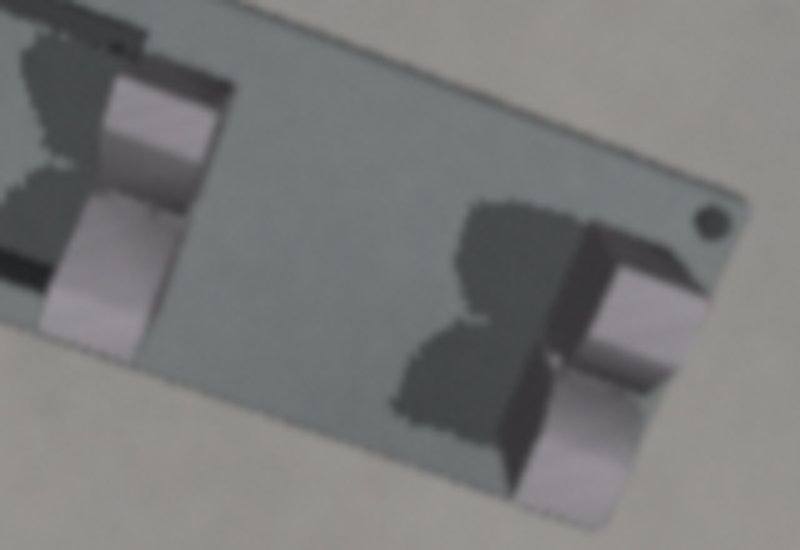

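The left block, next to the stop, has the narrower lands: about 58 px against 80 px, matching the expected 14.5 to 20.5 mm. So the wide V is next to the stop at -y, and the thick end goes toward the stop. Next I'll measure the shaft from both views, and the stand.

```bash
cat > shaft.py <<'E'
from h import *
def shaft(img,c,box):
    x0,y0,x1,y1=box; f=img[y0:y1,x0:x1].astype(int)
    m=((f[...,0]-f[...,1]>5)&(f[...,0]>90)).astype(np.uint8)
    m=cv2.morphologyEx(m,cv2.MORPH_OPEN,np.ones((3,3)))
    n,l,st,ce=cv2.connectedComponentsWithStats(m); k=1+st[1:,4].argmax(); ys,xs=np.where(l==k)
    rows=[(y+y0,x0+(xs[ys==y].min()+xs[ys==y].max())/2,np.ptp(xs[ys==y])+1) for y in np.unique(ys)]
    return np.array(rows)
E
python3 - <<'E'
from shaft import *
import pickle
W=[pickle.load(open(f"pics/w{i}.pkl","rb")) for i in(1,2)]
I=[cv2.imread(f"pics/w{i}.png") for i in(1,2)]
for u,v in((305,250),(250,200),(290,250)): print(I[0][v,u],end=" ")
L=[]
for i,b in((0,(280,130,332,285)),(1,(430,130,500,285))):
    r=shaft(I[i],W[i],b); print(i,r[::8].round(1).tolist(),r[-1],len(r)); L.append(r)
c=lambda x,y:(180+x/5,125+y/5)
wd=[(122,77),(218,112),(42,330),(133,360)];nr=[(628,265),(710,300),(515,493),(603,528)]
A=np.array([plane(W[1],c(*p),.0575) for p in wd]);B=np.array([plane(W[1],c(*p),.0595) for p in nr])
print(A.round(4),B.round(4));a=A.mean(0);b=B.mean(0);print(a,b,np.linalg.norm((b-a)[:2]),np.degrees(np.arctan2(*(b-a)[1::-1])))
print("heights: ", [tri([ray(W[1],c(*p)),ray(W[0],q)])[0] for p,q in (((628,265),(196*.64,270*.64)),((122,77),(42*.64,223*.64)))])
E
```

```text
[137 132 136] [141 145 147] [91 93 94] 0 [[190.0, 311.0, 3.0], [198.0, 310.5, 4.0], [206.0, 307.0, 3.0]] [206. 307.   3.] 17
1 [[194.0, 478.0, 3.0], [202.0, 476.5, 4.0]] [203.  476.5   4. ] 10
[[ 0.5363 -0.1637  0.0575]
 [ 0.5388 -0.1397  0.0575]
 [ 0.6038 -0.1709  0.0575]
 [ 0.6059 -0.1469  0.0575]] [[ 0.5498 -0.0334  0.0595]
 [ 0.5532 -0.0107  0.0595]
 [ 0.6162 -0.0427  0.0595]
 [ 0.6202 -0.0173  0.0595]]
[ 0.57119951 -0.15530496  0.0575    ] [ 0.5848466  -0.02602465  0.0595    ] 0.12999862378860563 83.97405815574959
heights:  [array([ 0.54655688, -0.03410926,  0.05853765]), array([ 0.5373012 , -0.16438037,  0.05257337])]
```

```bash
sed -i 's/f=img\[y0:y1,x0:x1\].astype(int)/f=cv2.bilateralFilter(img,7,25,3)[y0:y1,x0:x1].astype(int)/; s/^    m=((.*$/    m=((f[...,0]+f[...,2]-2*f[...,1]>4)\&(abs(f[...,0]-f[...,2])<14)\&(f.max(2)>95)).astype(np.uint8)/' shaft.py
python3 - <<'E'
from shaft import *
import pickle
W=[pickle.load(open(f"pics/w{i}.pkl","rb")) for i in(1,2)]
I=[cv2.imread(f"pics/w{i}.png") for i in(1,2)]
for i,b in((0,(280,130,332,285)),(1,(430,130,500,285))):
    r=shaft(I[i],W[i],b); print(i,r[::8].round(1).tolist(),r[-1])
    P=np.array([plane(W[i],(x,y),.048) for y,x,w in r if w>12])
    v=P[-1]-P[0]; f=np.polyfit(P[:,0],P[:,1],1); print(P[0],P[-1],np.degrees(np.arctan(f[0])),f)
S=[(477.5*.64,(425)*.64),(712*.64,422*.64)],[(480.5*.64,223*.64),(752.5*.64,226*.64)]
for p,q in S: print(tri([ray(W[0],p),ray(W[1],q)]))
E
```

```text
0 [[142.0, 310.0, 13.0], [150.0, 309.0, 15.0], [158.0, 309.0, 15.0], [166.0, 308.5, 14.0], [174.0, 308.5, 14.0], [182.0, 308.0, 15.0], [190.0, 307.5, 14.0], [198.0, 307.5, 14.0], [206.0, 307.5, 14.0], [214.0, 307.5, 12.0], [222.0, 308.5, 20.0], [230.0, 308.0, 21.0], [238.0, 307.5, 20.0], [246.0, 307.5, 20.0], [254.0, 307.5, 20.0], [262.0, 307.5, 20.0], [270.0, 306.5, 18.0], [278.0, 304.5, 12.0]] [278.  304.5  12. ]
[0.45103542 0.17776739 0.048     ] [0.63992542 0.23263541 0.048     ] 17.361245690204484 [0.31263834 0.0352649 ]
1 [[216.0, 476.5, 10.0], [224.0, 472.5, 16.0], [232.0, 470.5, 16.0], [240.0, 468.0, 15.0], [248.0, 466.5, 16.0], [256.0, 464.5, 16.0], [264.0, 462.5, 16.0], [272.0, 460.5, 16.0]] [276. 458.   5.]
[0.54566972 0.21632304 0.048     ] [0.63725112 0.24359689 0.048     ] 16.7304333558828 [0.30059344 0.051766  ]
(array([0.62911135, 0.22932244, 0.05155533]), [np.float64(4.023072065888039e-05), np.float64(4.023072065884331e-05)])
(array([0.45280566, 0.17535916, 0.04687219]), [np.float64(5.6289217382465994e-05), np.float64(5.628921738255613e-05)])
```

Emit:
servo_tool([
  [[-0.011, 0.042, 0], [0, 0, 0], -1],
  [[-0.011, 0.042, 0], [0, 0, 0], -1],
  [[-0.011, 0.042, 0], [0, 0, 0], -1],
  [[-0.011, 0.042, 0], [0, 0, 0], -1],
  [[-0.011, 0.042, 0], [0, 0, 0], -1],
  [[-0.011, 0.042, 0], [0, 0, 0], -1],
  [[-0.011, 0.042, 0], [0, 0, -2.4], -1],
  [[0, 0, 0.04], [0, 0, 0], -1],
])

```text
t: 3.75
position: [0.5608, 0.2124, 0.2091]
orientation: [180.0, 0.5, -162.6]
ft_force: [1.3, -1.1, -1.2]
opening: 0.999
finger_force: 0.0
```

Emit:
servo_tool([
  [[0, 0, 0.04], [0, 0, 0], -1],
  [[0, 0, 0], [0, 0, 0], -1],
  [[0, 0, 0], [0, 0, 0], -1],
  [[0, 0, 0], [0, 0, 0], -1],
])

```text
t: 4.15
position: [0.5608, 0.2066, 0.1675]
orientation: [-180.0, 0.2, -163.0]
ft_force: [-0.1, -1.2, 0.4]
opening: 1.002
finger_force: 0.0
```

Run:
```python
from shaft import *
import pickle
c=cam("wrist"); w=arm.snapshot("wrist"); st=arm.state(); cv2.imwrite("pics/w3.png",w); pickle.dump((c,st),open("pics/w3.pkl","wb"))
print(st["position"],st["orientation"])
big=cv2.resize(w,(800,600),interpolation=cv2.INTER_CUBIC); cv2.imwrite("pics/w3b.png",big)
r=shaft(w,c,(215,20,297,330)); print(r[::8].round(1).tolist(),r[-1])
P=np.array([plane(c,(x,y),.048) for y,x,ww in r if ww>15]); f=np.polyfit(P[:,0],P[:,1],1); print(P[0],P[-1],f,np.degrees(np.arctan(f[0])))
```

```text
[0.56077567 0.20646451 0.16749605] [-179.9949351     0.18569549 -163.01225723]
[[60.0, 255.5, 20.0], [68.0, 256.5, 24.0], [76.0, 257.5, 20.0], [84.0, 256.5, 24.0], [92.0, 256.5, 24.0], [100.0, 256.0, 23.0], [108.0, 256.0, 23.0], [116.0, 256.0, 23.0], [124.0, 255.5, 22.0], [132.0, 255.5, 22.0], [140.0, 255.5, 22.0], [148.0, 255.5, 22.0], [156.0, 255.5, 22.0], [164.0, 255.5, 22.0], [172.0, 261.0, 23.0], [180.0, 256.5, 32.0], [188.0, 256.0, 31.0], [196.0, 256.5, 32.0], [204.0, 256.0, 31.0], [212.0, 256.0, 31.0], [220.0, 256.5, 30.0], [228.0, 256.5, 30.0], [236.0, 256.5, 30.0], [244.0, 256.5, 30.0], [252.0, 256.0, 29.0], [260.0, 254.5, 24.0]] [263. 253.   7.]
[0.44864623 0.1738612  0.048     ] [0.64066572 0.23127435 0.048     ] [0.30794941 0.03627396] 17.1161848044225
```

View pics/w3b.png

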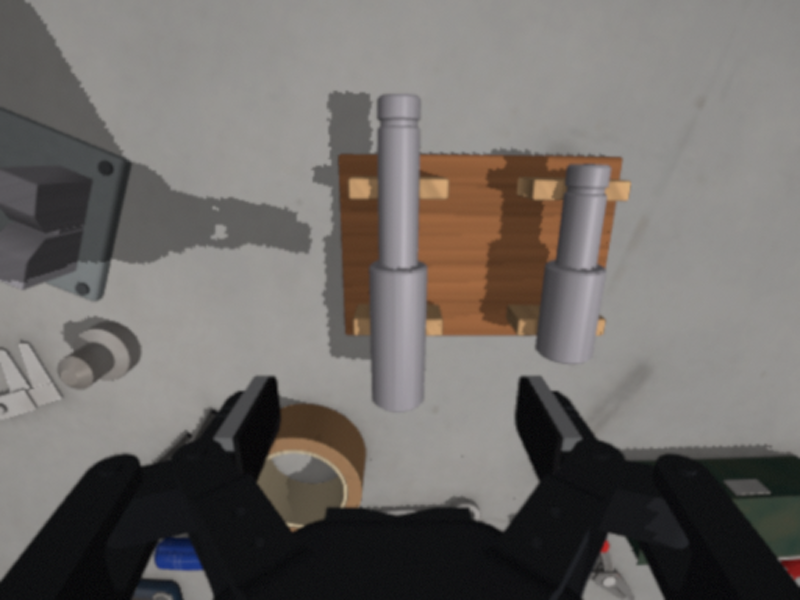

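The long shaft is at centre, with its thin end at (399,97), the step at (398,264) and its thick end at (398,408). It lines up with the tool.

Run:
```python
from shaft import *
import pickle
c,st=pickle.load(open("pics/w3.pkl","rb"))
k=.64
for n,p,z in(("step",(398.5,265),.048),("thinend bottomlip",(399,97),.056),("thickend",(398,409),.050)): print(n,plane(c,(p[0]*k,p[1]*k),z))
# height: thick width in two heights via triangulation w1/w3 of step corners
c1=pickle.load(open("pics/w1.pkl","rb"))
for p,q in (((371.5,264),(461,331)),((426,264),(498,331)),((398,409),(477.5,432))): print(tri([ray(c,(p[0]*k,p[1]*k)),ray(c1,(q[0]*k,q[1]*k))]))
print(arm.state()["position"])
```

```text
step [0.5412417  0.20190061 0.048     ]
thinend bottomlip [0.45125339 0.17450866 0.056     ]
thickend [0.63886431 0.23154104 0.05      ]
(array([0.54369813, 0.18606824, 0.05205801]), [np.float64(0.0008019998051753697), np.float64(0.0008019998051755621)])
(array([0.53537877, 0.21740816, 0.05055686]), [np.float64(0.0003104698160349381), np.float64(0.0003104698160352043)])
(array([0.63531408, 0.23065825, 0.05443125]), [np.float64(0.0006075747013558597), np.float64(0.0006075747013559488)])
[0.56077567 0.20646451 0.16749605]
```

Emit:
servo_tool([
  [[0.0015, 0.0025, 0.02], [0, 0, 0], -1],
  [[0, 0, 0.03], [0, 0, 0], -1],
  [[0, 0, 0.03], [0, 0, 0], -1],
  [[0, 0, 0.02], [0, 0, 0], -1],
  [[0, 0, 0.01], [0, 0, 0], -1],
  [[0, 0, 0], [0, 0, 0], -1],
  [[0, 0, 0], [0, 0, 0], -1],
  [[0, 0, 0], [0, 0, 0], -1],
])

```text
t: 5.0
position: [0.5586, 0.2083, 0.0568]
orientation: [-180.0, 0.1, -163.0]
ft_force: [0.6, -0.3, -0.3]
opening: 1.001
finger_force: 0.0
```

Emit:
servo_tool([
  [[0, 0, 0.008], [0, 0, 0], -1],
  [[0, 0, 0.006], [0, 0, 0], -1],
  [[0, 0, 0], [0, 0, 0], -0.3],
  [[0, 0, 0], [0, 0, 0], 0.2],
  [[0, 0, 0], [0, 0, 0], 1],
  [[0, 0, 0], [0, 0, 0], 1],
  [[0, 0, 0], [0, 0, 0], 1],
  [[0, 0, 0], [0, 0, 0], 1],
], newtons=60)

```text
t: 5.8
position: [0.5587, 0.2064, 0.0421]
orientation: [-179.9, 0.0, -163.0]
ft_force: [1.7, -16.2, 5.7]
opening: 0.405
finger_force: 59.4
```

Emit:
servo_tool([
  [[0, 0, 0], [0, 0, 0], 1],
  [[0, 0, 0], [0, 0, 0], 1],
  [[0, 0, 0], [0, 0, 0], 1],
  [[0, 0, 0], [0, 0, 0], 1],
])

```text
t: 6.2
position: [0.5587, 0.2064, 0.0421]
orientation: [-179.9, 0.0, -163.0]
ft_force: [2.1, -16.9, 5.6]
opening: 0.402
finger_force: 59.4
```

Emit:
servo_tool([
  [[0, 0, -0.01], [0, 0, 0], 1],
  [[0, 0, -0.02], [0, 0, 0], 1],
  [[0, 0, -0.03], [0, 0, 0], 1],
  [[0, 0, -0.04], [0, 0, 0], 1],
  [[0, 0, -0.03], [0, 0, 0], 1],
  [[0, 0, -0.01], [0, 0, 0], 1],
  [[0, 0, 0], [0, 0, 0], 1],
  [[0, 0, 0], [0, 0, 0], 1],
])

```text
t: 7.0
position: [0.5572, 0.2081, 0.1798]
orientation: [180.0, -0.1, -163.0]
ft_force: [-0.1, -0.1, -5.0]
opening: 0.403
finger_force: 60.8
```

Run:
```python
from shaft import *
c=cam("wrist"); w=arm.snapshot("wrist"); st=arm.state(); cv2.imwrite("pics/w4.png",w)
print(st["position"],st["orientation"],st["opening"],st["ft_force"],st["torque"])
d=arm.snapshot("side"); cv2.imwrite("pics/s4.png",d)
D=cam("side"); print(proj(D,st["position"]))
u,v=proj(D,st["position"])[0].astype(int)
cr=lambda i,x,y,ww,h:cv2.resize(i[max(y,0):y+h,max(x,0):x+ww],(400,300),interpolation=cv2.INTER_CUBIC)
cv2.imwrite("pics/c4.png",np.hstack([cv2.resize(w,(400,300)),cr(d,u-40,v-30,80,60)]))
```

```text
[0.55718593 0.20805089 0.17950286] [ 1.79986012e+02 -1.58266820e-01 -1.63005531e+02] 0.4015249203076461 [-0.65205148  0.22613185 -4.75731441] [-0.02533094  0.04593538  0.02475437]
[[240.5457718  171.98301159]]
```

View pics/c4.png

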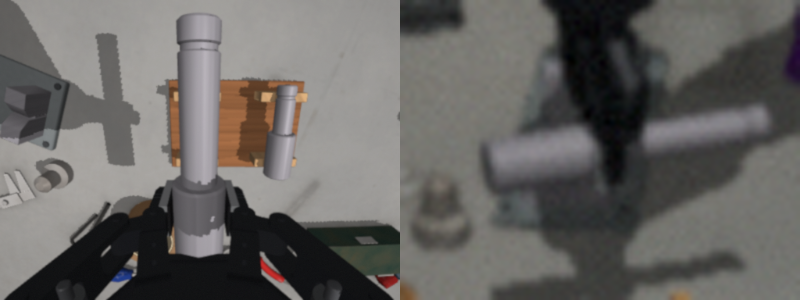

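```bash
cat > held.py <<'E'
from shaft import *
def held(c,w,st,box=(200,5,312,245),v=True):
    T=Ro.from_euler("xyz",st["orientation"],degrees=True).as_matrix(); p=st["position"]
    r=shaft(w,c,box); P=[]
    for y,x,ww in r:
        o,d=ray(c,(x,y)); o=T.T@(o-p); d=T.T@d; q=o+d*(-.006-o[2])/d[2]
        P.append((y,ww,*q,1000*ww/np.linalg.norm(q-o)))
    return np.array(P)
E
python3 - <<'E'
from held import *
w=cv2.imread("pics/w4.png");c=cam("wrist");st=arm.state()
P=held(c,w,st); np.set_printoptions(suppress=True,precision=4); print(P[::8])
D=cam("side");T=Ro.from_euler("xyz",st["orientation"],degrees=True).as_matrix();n=T[:,1]
for x,y in((490,164),(765,121)):
    o,d=ray(D,(200+(x-400)/5,141+y/5)); q=o+d*(n@(st["position"]-o))/(n@d); print(q,T.T@(q-st["position"]))
E
```

```text
[[    16.         12.          0.1165      0.0005     -0.006   93711.9801]
 [    24.         51.          0.1136      0.0012     -0.006  400614.609 ]
 [    32.         52.          0.1106      0.0018     -0.006  410687.6939]
 [    40.         53.          0.1075      0.0016     -0.006  420692.9977]
 [    48.         52.          0.1045      0.0014     -0.006  414633.7784]
 [    56.         46.          0.1014      0.0018     -0.006  368255.4004]
 [    64.         46.          0.0982      0.0014     -0.006  369544.771 ]
 [    72.         51.          0.095       0.0016     -0.006  410888.4766]
 [    80.         49.          0.0918      0.0016     -0.006  395667.773 ]
 [    88.         49.          0.0885      0.0017     -0.006  396301.4891]
 [    96.         49.          0.0852      0.0017     -0.006  396660.5449]
 [   104.         48.          0.0818      0.0015     -0.006  388639.2331]
 [   112.         48.          0.0783      0.0015     -0.006  388409.2558]
 [   120.         48.          0.0748      0.0015     -0.006  387868.5187]
 [   128.         47.          0.0713      0.0013 
[... 473 characters left out ...]
]
 [   184.         44.          0.0446      0.0016     -0.006  340419.3528]
 [   192.         43.          0.0405      0.0013     -0.006  329443.743 ]
 [   200.         43.          0.0363      0.0013     -0.006  325903.1108]
 [   208.         43.          0.032       0.0014     -0.006  322074.8992]
 [   216.         43.          0.0276      0.0014     -0.006  317970.9189]
 [   224.         40.          0.0231      0.0011     -0.006  291728.1913]
 [   232.         33.          0.0186      0.0004     -0.006  237137.2733]
 [   240.         24.          0.0139     -0.001      -0.006  169750.4732]]
[0.6295 0.2301 0.1864] [-0.0755 -0.     -0.0072]
[0.4494 0.1751 0.1849] [ 0.1128  0.     -0.0052]
```

Emit:
servo_tool([
  [[0.005, -0.02, 0], [0, 0, 0], 1],
  [[0.01, -0.04, 0], [0, 0, 0], 1],
  [[0.01, -0.04, 0], [0, 0, 4], 1],
  [[0.007, -0.041, 0], [0, 0, 0], 1],
  [[0.007, -0.041, 0], [0, 0, 0], 1],
  [[0.007, -0.041, 0], [0, 0, 0], 1],
  [[0.007, -0.041, 0], [0, 0, 0], 1],
  [[0.004, -0.02, 0], [0, 0, 0], 1],
])

```text
t: 7.9
position: [0.5731, -0.0842, 0.1798]
orientation: [180.0, -0.1, -167.1]
ft_force: [-0.1, -0.3, -5.3]
opening: 0.401
finger_force: 60.9
```

Emit:
servo_tool([
  [[0, 0, 0], [0, 0, 4], 1],
  [[0, 0, 0], [0, 0, 8], 1],
  [[0, 0, 0], [0, 0, 8], 1],
  [[0, 0, 0], [0, 0, 8], 1],
  [[0, 0, 0], [0, 0, 8], 1],
  [[0, 0, 0], [0, 0, 8], 1],
  [[0, 0, 0], [0, 0, 8], 1],
  [[0, 0, 0], [0, 0, 8], 1],
])

```text
t: 8.7
position: [0.573, -0.0811, 0.1797]
orientation: [-179.9, -0.1, 132.7]
ft_force: [-0.2, -0.6, -3.8]
opening: 0.404
finger_force: 60.9
```

Emit:
servo_tool([
  [[0, 0, 0], [0, 0, 8], 1],
  [[0, 0, 0], [0, 0, 8], 1],
  [[0, 0, 0], [0, 0, 8], 1],
  [[0, 0, 0], [0, 0, 8], 1],
  [[0, 0, 0], [0, 0, 8], 1],
  [[0, 0, 0], [0, 0, 4], 1],
  [[0, 0, 0], [0, 0, 0], 1],
  [[0, 0, 0], [0, 0, 0], 1],
])

```text
t: 9.5
position: [0.5732, -0.0812, 0.1803]
orientation: [-179.9, -0.0, 89.1]
ft_force: [0.1, -0.1, -4.1]
opening: 0.401
finger_force: 60.9
```

Emit:
servo_tool([
  [[0, 0, 0], [0, 0, 5.1], 1],
  [[-0.0285, 0.006, 0], [0, 0, 0], 1],
  [[0, 0, 0.02], [0, 0, 0], 1],
  [[0, 0, 0.02], [0, 0, 0], 1],
  [[0, 0, 0], [0, 0, 0], 1],
  [[0, 0, 0], [0, 0, 0], 1],
  [[0, 0, 0], [0, 0, 0], 1],
])

```text
t: 10.2
position: [0.5768, -0.1102, 0.1421]
orientation: [179.9, 0.0, 83.9]
ft_force: [-0.2, 0.7, -3.6]
opening: 0.406
finger_force: 60.8
```

Run:
```python
from held import *
c=cam("wrist"); w=arm.snapshot("wrist"); st=arm.state(); cv2.imwrite("pics/w5.png",w)
s=arm.snapshot("scene"); d=arm.snapshot("side")
cv2.imwrite("pics/s5.png",s);cv2.imwrite("pics/d5.png",d)
print(st["position"],st["orientation"],proj(cam("scene"),st["position"]),proj(cam("side"),st["position"]))
P=held(c,w,st); print(P[::20,[0,2,3]].round(4))
T=np.zeros((600,800,3),np.uint8); T[:,:]=0
T[:300,:400]=cv2.resize(w,(400,300)); 
f=lambda i,x,y,ww,h:cv2.resize(i[y:y+h,x:x+ww],(400,300),interpolation=cv2.INTER_CUBIC)
T[:300,400:]=f(w,180,0,160,120); T[300:,:400]=f(s,270,190,96,72); T[300:,400:]=f(d,190,115,96,72)
cv2.imwrite("pics/c5.png",T)
```

```text
[ 0.57678068 -0.11016705  0.14224826] [1.79914034e+02 1.14132114e-02 8.39354319e+01] [[315.60773583 210.69141745]] [[235.62901968 140.48276226]]
[[ 5.400e+01  1.006e-01 -3.200e-03]
 [ 7.400e+01  9.260e-02 -2.400e-03]
 [ 9.400e+01  8.440e-02 -5.900e-03]
 [ 1.140e+02  7.590e-02 -6.000e-03]
 [ 1.340e+02  6.700e-02 -2.200e-03]
 [ 1.540e+02  5.770e-02 -2.200e-03]
 [ 1.740e+02  4.800e-02 -2.300e-03]
 [ 1.940e+02  3.790e-02 -2.300e-03]
 [ 2.140e+02  2.710e-02 -2.300e-03]
 [ 2.340e+02  1.580e-02 -2.600e-03]]
```

View pics/c5.png

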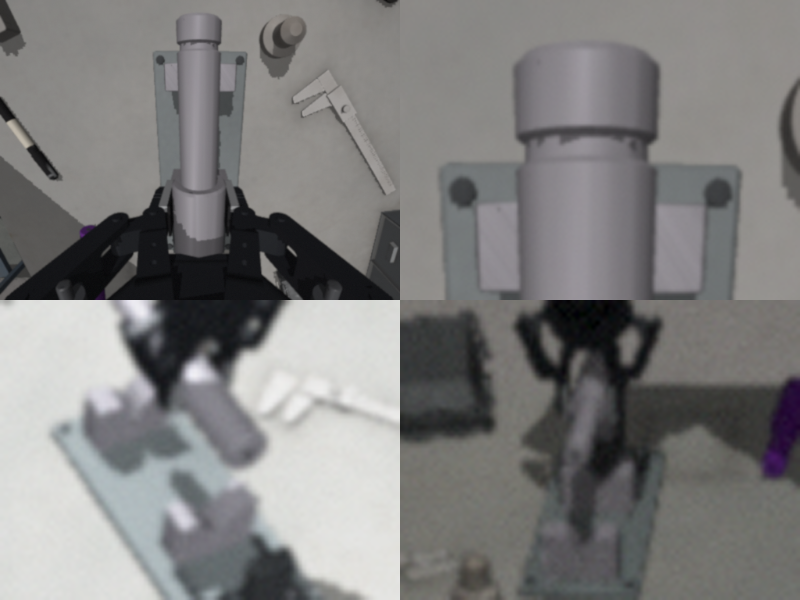

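The shaft hangs over the stand. In the zoom the shaft's edges are at 517 and 657, the narrow block's outer edges at about 479 and 706, and the plate corners at 442 and 740. Next, the offsets in tool axes.

Run:
```python
from held import *
st=arm.state();c=cam("wrist");p=st["position"];T=Ro.from_euler("xyz",st["orientation"],degrees=True).as_matrix()
f=lambda x,y:(180+(x-400)/2.5,y/2.5)
t=lambda uv,z:(T.T@(plane(c,uv,z)-p)).round(4)
print("block",[t(f(*q),.0595) for q in((478,205),(706,207),(484,290),(701,292))])
print("plate",[t(f(*q),.012) for q in((442,165),(740,168))])
print("shaft y200 z.148",[t(f(*q),.148) for q in((517,200),(657,200),(518,290),(656,290))])
print("end/step",t(f(587,42),.160),t((198.5*1.28,186*1.28),.148))
# fixed-camera check: thick end in scene, where?
S=cam("scene"); ax=T[:,0]
for nm,o in(("thickend",-.077),("thinend",.113)):
    q=p+T@np.array([o,0,-.006]); uv=proj(S,q)[0]; print(nm,uv,((uv-[270,190])*400/96+[0,300]))
```

```text
block [array([ 0.0954, -0.0336,  0.0826]), array([0.0949, 0.0346, 0.0826]), array([ 0.0707, -0.0328,  0.0826]), array([0.0701, 0.0344, 0.0826])]
plate [array([ 0.1122, -0.0531,  0.13  ]), array([0.1113, 0.0544, 0.1302])]
shaft y200 z.148 [array([ 0.0903, -0.0133, -0.0059]), array([ 0.0903,  0.011 , -0.0059]), array([ 0.0751, -0.0136, -0.0059]), array([ 0.0751,  0.0113, -0.0059])]
end/step [ 0.1115 -0.0012 -0.0179] [ 0.0134 -0.0015 -0.0059]
thickend [328.93922553 226.24278271] [245.58010637 451.01159461]
thinend [298.01502704 186.77608186] [116.72927934 286.56700775]
```

Emit:
servo_tool([
  [[0.002, 0.0018, 0], [0, 0, 0.25], 1],
  [[0, 0, 0.015], [0, 0, 0], 1],
  [[0, 0, 0.02], [0, 0, 0], 1],
  [[0, 0, 0.02], [0, 0, 0], 1],
  [[0, 0, 0.01], [0, 0, 0], 1],
  [[0, 0, 0.007], [0, 0, 0], 1],
  [[0, 0, 0], [0, 0, 0], 1],
  [[0, 0, 0], [0, 0, 0], 1],
])

```text
t: 11.15
position: [0.5787, -0.1084, 0.0699]
orientation: [180.0, 0.0, 83.6]
ft_force: [1.2, -0.6, -4.7]
opening: 0.402
finger_force: 61.1
```

Emit:
servo_tool([
  [[0, 0, 0.003], [0, 0, 0], 1],
  [[0, 0, 0.002], [0, 0, 0], 1],
  [[0, 0, 0.001], [0, 0, 0], 1],
  [[0, 0, 0], [0, 0, 0], 1],
  [[0, 0, 0], [0, 0, 0], 1],
])

```text
t: 11.65
position: [0.5784, -0.1084, 0.0633]
orientation: [180.0, -0.0, 83.6]
ft_force: [0.4, -1.2, -4.3]
opening: 0.403
finger_force: 61.1
```

Emit:
servo_tool([
  [[0, 0, 0.002], [0, 0, 0], 1],
  [[0, 0, 0.001], [0, 0, 0], 1],
  [[0, 0, 0.001], [0, 0, 0], 1],
  [[0, 0, 0], [0, 0, 0], 1],
  [[0, 0, 0], [0, 0, 0], 1],
])

```text
t: 12.15
position: [0.5783, -0.1084, 0.0592]
orientation: [-180.0, -0.0, 83.6]
ft_force: [0.1, 0.5, -4.2]
opening: 0.401
finger_force: 61.1
```

Emit:
servo_tool([
  [[0, 0, 0.001], [0, 0, 0], 1],
  [[0, 0, 0], [0, 0, 0], 1],
  [[0, 0, 0], [0, 0, 0], 1],
])

```text
t: 12.45
position: [0.5783, -0.1084, 0.0583]
orientation: [-180.0, -0.0, 83.6]
ft_force: [-0.7, -0.0, -4.7]
opening: 0.404
finger_force: 61.1
```

Emit:
servo_tool([
  [[0, 0, 0.001], [0, 0, 0], 1],
  [[0, 0, 0], [0, 0, 0], 1],
  [[0, 0, 0], [0, 0, 0], 1],
])

```text
t: 12.75
position: [0.5783, -0.1084, 0.0572]
orientation: [-180.0, -0.0, 83.6]
ft_force: [0.5, 0.2, -4.9]
opening: 0.405
finger_force: 61.1
```

Emit:
servo_tool([
  [[0, 0, 0.001], [0, 0, 0], 1],
  [[0, 0, 0], [0, 0, 0], 1],
  [[0, 0, 0], [0, 0, 0], 1],
])

```text
t: 13.05
position: [0.5784, -0.1084, 0.0567]
orientation: [180.0, 0.0, 83.6]
ft_force: [-2.3, 0.2, 3.5]
opening: 0.404
finger_force: 61.6
```

Emit:
servo_tool([
  [[0, 0, 0.0007], [0, 0, 0], 1],
  [[0, 0, 0], [0, 0, 0], 1],
  [[0, 0, 0], [0, 0, 0], 1],
])

```text
t: 13.35
position: [0.5785, -0.1084, 0.0566]
orientation: [179.9, 0.0, 83.6]
ft_force: [-5.4, 0.8, 12.1]
opening: 0.4
finger_force: 62.8
```

Emit:
servo_tool([
  [[0, -0.0004, -0.0005], [0, 0, 0], 1],
  [[0, 0, 0], [0, 0, 0], 1],
  [[0, 0, 0], [0, 0, 0], 0.2],
  [[0, 0, 0], [0, 0, 0], 0.1],
  [[0, 0, 0], [0, 0, 0], 0],
  [[0, 0, 0], [0, 0, 0], -0.2],
  [[0, 0, 0], [0, 0, 0], -0.5],
  [[0, 0, 0], [0, 0, 0], -1],
], newtons=20)

```text
t: 14.15
position: [0.578, -0.1084, 0.056]
orientation: [-180.0, -0.0, 83.6]
ft_force: [0.7, -0.2, 0.2]
opening: 0.896
finger_force: 0.0
```

Emit:
servo_tool([
  [[0, 0, 0], [0, 0, 0], -1],
  [[0, 0, 0], [0, 0, 0], -1],
  [[0, 0, -0.01], [0, 0, 0], -1],
  [[0, 0, -0.02], [0, 0, 0], -1],
  [[0, 0, -0.03], [0, 0, 0], -1],
  [[0, 0, -0.04], [0, 0, 0], -1],
  [[0, 0, 0], [0, 0, 0], -1],
  [[0, 0, 0], [0, 0, 0], -1],
])

```text
t: 14.95
position: [0.5781, -0.1084, 0.1573]
orientation: [179.9, 0.0, 83.6]
ft_force: [0.2, 0.3, -0.2]
opening: 1.005
finger_force: 0.0
```

Run:
```python
from held import *
c=cam("wrist"); w=arm.snapshot("wrist"); st=arm.state(); cv2.imwrite("pics/w6.png",w)
s=arm.snapshot("scene"); d=arm.snapshot("side")
cv2.imwrite("pics/s6.png",s);cv2.imwrite("pics/d6.png",d)
print(st["position"],st["orientation"])
T=np.zeros((600,800,3),np.uint8)
f=lambda i,x,y,ww,h:cv2.resize(i[y:y+h,x:x+ww],(400,300),interpolation=cv2.INTER_CUBIC)
T[:300,:400]=cv2.resize(w,(400,300)); T[:300,400:]=f(w,180,50,160,120); T[300:,:400]=f(s,280,200,80,60); T[300:,400:]=f(d,200,130,80,60)
cv2.imwrite("pics/c6.png",T)
```

```text
[ 0.57765402 -0.10826916  0.15617031] [ 1.79994150e+02 -4.63637271e-03  8.36417795e+01]
```

View pics/c6.png

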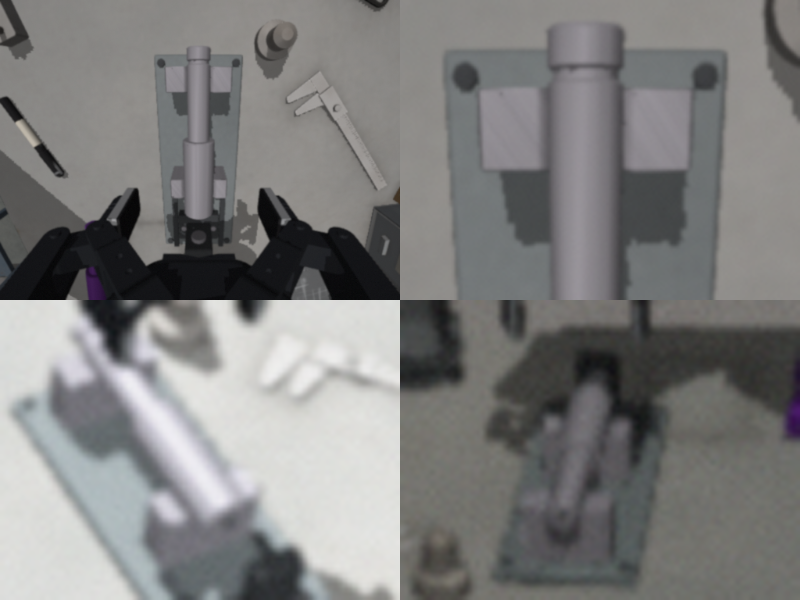

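The shaft is resting in both Vs, released, with its thin end toward +y and its thick end toward the stop. I'll check its position along the groove and the space behind the stop.

Run:
```python
from held import *
import pickle
st=arm.state();c=cam("wrist");p=st["position"];T=Ro.from_euler("xyz",st["orientation"],degrees=True).as_matrix()
f=lambda x,y:(180+(x-400)/2.5,50+y/2.5)
t=lambda uv,z:(T.T@(plane(c,uv,z)-p)).round(4)
print("narrow block",[t(f(*q),.0595) for q in((479,90),(693,90),(483,168),(688,168))])
print("thin end top",t(f(585,23),.074),"step",t((198*1.28,142*1.28),.062),"thickend top",t((200*1.28,219*1.28),.080))
print("lateral",[t(f(*q),.062) for q in((553,120),(622,120))],[t((q*1.28,180*1.28),.062) for q in(185,212)])
w2=pickle.load(open("pics/w2.pkl","rb"))
for z in(0,.05): print("tray",[plane(w2,(x*.64,y*.64),z).round(3) for x,y in((108,310),(130,405),(0,308))])
```

```text
narrow block [array([ 0.0932, -0.0354,  0.0958]), array([0.0933, 0.0328, 0.0957]), array([ 0.069 , -0.0352,  0.0958]), array([0.0691, 0.0323, 0.0957])]
thin end top [ 0.1108 -0.0016  0.0813] step [ 0.0143 -0.0021  0.0932] thickend top [-0.0751  0.0003  0.0752]
lateral [array([ 0.084 , -0.0118,  0.0933]), array([0.084 , 0.0102, 0.0932])] [array([-0.033 , -0.0176,  0.0932]), array([-0.033 ,  0.0146,  0.0932])]
tray [array([ 0.685, -0.358,  0.   ]), array([ 0.79 , -0.331,  0.   ]), array([ 0.712, -0.47 ,  0.   ])]
tray [array([ 0.658, -0.326,  0.05 ]), array([ 0.749, -0.303,  0.05 ]), array([ 0.681, -0.423,  0.05 ])]
```

Emit:
servo_tool([
  [[-0.02, 0, 0], [0, 0, 0], 0],
  [[-0.04, 0, 0], [0, 0, 0], 1],
  [[-0.045, 0, 0], [0, 0, 0], 1],
  [[-0.045, 0, 0], [0, 0, 0], 1],
  [[-0.035, 0, 0], [0, 0, 0], 1],
  [[0, 0, 0], [0, 0, 0], 1],
  [[0, 0, 0], [0, 0, 0], 1],
  [[0, 0, 0], [0, 0, 0], 1],
])

```text
t: 15.9
position: [0.5574, -0.2911, 0.1554]
orientation: [-179.9, -0.1, 83.7]
ft_force: [-0.6, 0.1, -0.3]
opening: -0.0
finger_force: 0.0
```

Emit:
servo_tool([
  [[0, 0, 0.02], [0, 0, 0], 1],
  [[0, 0, 0.03], [0, 0, 0], 1],
  [[0, 0, 0.03], [0, 0, 0], 1],
  [[0, 0, 0.014], [0, 0, 0], 1],
  [[0, 0, 0], [0, 0, 0], 1],
  [[0, 0, 0], [0, 0, 0], 1],
  [[0, 0, 0], [0, 0, 0], 1],
])

```text
t: 16.6
position: [0.5581, -0.2923, 0.0635]
orientation: [179.9, 0.0, 83.7]
ft_force: [0.8, 0.3, 0.4]
opening: 0.002
finger_force: 0.0
```

Emit:
servo_tool([
  [[0.01, 0, 0], [0, 0, 0], 1],
  [[0.01, 0, 0], [0, 0, 0], 1],
  [[0.004, 0, 0], [0, 0, 0], 1],
  [[0.004, 0, 0], [0, 0, 0], 1],
  [[0.004, 0, 0], [0, 0, 0], 1],
  [[0.004, 0, 0], [0, 0, 0], 1],
  [[0.004, 0, 0], [0, 0, 0], 1],
  [[0, 0, 0], [0, 0, 0], 1],
])

```text
t: 17.4
position: [0.5619, -0.2521, 0.062]
orientation: [-180.0, -0.0, 83.7]
ft_force: [0.2, -1.2, 0.6]
opening: -0.002
finger_force: 0.0
```

Emit:
servo_tool([
  [[0.003, 0, 0], [0, 0, 0], 1],
  [[0.003, 0, 0], [0, 0, 0], 1],
  [[0.003, 0, 0], [0, 0, 0], 1],
  [[0.003, 0, 0], [0, 0, 0], 1],
  [[0.003, 0, 0], [0, 0, 0], 1],
  [[0.003, 0, 0], [0, 0, 0], 1],
  [[0.002, 0, 0], [0, 0, 0], 1],
  [[0, 0, 0], [0, 0, 0], 1],
])

```text
t: 18.2
position: [0.5641, -0.2321, 0.062]
orientation: [-180.0, -0.0, 83.7]
ft_force: [0.2, -0.0, 0.5]
opening: -0.001
finger_force: 0.0
```

Run:
```python
from held import *
c=cam("wrist"); w=arm.snapshot("wrist"); st=arm.state(); cv2.imwrite("pics/w7.png",w)
p=st["position"];T=Ro.from_euler("xyz",st["orientation"],degrees=True).as_matrix();print(p)
q=lambda x,z,y=0:proj(c,p+T@np.array([x,y,0])+[0,0,z-p[2]])[0].round(1)
print("shaft end top expected",q(.033+.012,.08),"upright front top",q(.027,.082),"step",q(.14,.062),"upright back",q(.011,.082))
g=cv2.cvtColor(w,cv2.COLOR_BGR2GRAY)
u=int(q(.045,.08)[0]); print(u); print(g[120:384:2,u-4:u+5].mean(1).astype(int).tolist())
```

```text
[ 0.56409481 -0.23225716  0.06207157]
shaft end top expected [257.4 187.9] upright front top [257.3 226.8] step [257.8 -46.9] upright back [257.1 257.1]
257
[154, 154, 154, 153, 153, 153, 153, 152, 152, 152, 152, 151, 151, 151, 151, 150, 150, 150, 150, 150, 149, 149, 149, 148, 148, 148, 148, 147, 147, 147, 140, 95, 52, 42, 41, 37, 26, 42, 59, 85, 92, 93, 94, 110, 145, 144, 142, 140, 130, 74, 44, 44, 45, 54, 65, 69, 71, 71, 71, 70, 70, 69, 69, 69, 68, 69, 67, 57, 57, 56, 56, 70, 93, 85, 66, 45, 32, 31, 33, 33, 33, 32, 32, 31, 32, 32, 32, 32, 34, 37, 40, 63, 65, 67, 71, 71, 69, 68, 70, 73, 76, 78, 80, 82, 71, 29, 21, 18, 21, 23, 23, 23, 23, 23, 23, 23, 23, 23, 22, 23, 22, 23, 23, 23, 23, 22, 22, 22, 22, 15, 13, 12]
```

Emit:
servo_tool([
  [[0.002, 0, 0], [0, 0, 0], 1],
  [[0.002, 0, 0], [0, 0, 0], 1],
  [[0.002, 0, 0], [0, 0, 0], 1],
  [[0.002, 0, 0], [0, 0, 0], 1],
  [[0.002, 0, 0], [0, 0, 0], 1],
  [[0.001, 0, 0], [0, 0, 0], 1],
  [[0, 0, 0], [0, 0, 0], 1],
  [[0, 0, 0], [0, 0, 0], 1],
])

```text
t: 19.05
position: [0.5654, -0.2215, 0.0621]
orientation: [180.0, -0.0, 83.6]
ft_force: [-0.9, 0.5, 0.1]
opening: 0.001
finger_force: 0.0
```

```bash
cat > gap.py <<'E'
from held import *
import sys
c=cam("wrist"); w=arm.snapshot("wrist"); st=arm.state(); cv2.imwrite(f"pics/{sys.argv[1]}.png",w)
p=st["position"];T=Ro.from_euler("xyz",st["orientation"],degrees=True).as_matrix();print(p,st["ft_force"])
t=lambda v,z:((T.T@(plane(c,(257,v),z)-p))[0]*1000).round(1)
g=cv2.cvtColor(w,cv2.COLOR_BGR2GRAY)[:,253:262].mean(1)
d=np.diff(g); print([(i,int(g[i-2]),int(g[i+3]),t(i+.5,.081)) for i in range(130,270) if abs(d[i])>8 and abs(d[i])==abs(d[i-2:i+3]).max()])
E
python3 gap.py w8
```

```text
[ 0.56536667 -0.22151211  0.06204445] [-0.0712215  -0.62284255 -0.38170815]
[(204, 142, 80, np.float64(37.4)), (209, 80, 138, np.float64(35.0)), (217, 133, 43, np.float64(31.1)), (262, 54, 89, np.float64(7.2)), (269, 73, 32, np.float64(3.2))]
```

Emit:
servo_tool([
  [[0.001, 0, 0], [0, 0, 0], 1],
  [[0.001, 0, 0], [0, 0, 0], 1],
  [[0.001, 0, 0], [0, 0, 0], 1],
  [[0, 0, 0], [0, 0, 0], 1],
  [[0, 0, 0], [0, 0, 0], 1],
])

```text
t: 19.6
position: [0.5657, -0.2186, 0.0621]
orientation: [180.0, -0.0, 83.6]
ft_force: [0.1, -1.2, -0.3]
opening: -0.002
finger_force: 0.3
```

```bash
python3 gap.py w9
```

```text
[ 0.5657042  -0.21858518  0.06209362] [-0.01250179  0.78473741  0.27293607]
[(209, 142, 87, np.float64(35.0)), (214, 87, 109, np.float64(32.5)), (217, 110, 43, np.float64(31.0)), (262, 54, 88, np.float64(7.2)), (266, 90, 56, np.float64(4.9)), (269, 73, 31, np.float64(3.2))]
```

Emit:
servo_tool([
  [[0.001, 0, 0], [0, 0, 0], 1],
  [[0.001, 0, 0], [0, 0, 0], 1],
  [[0, 0, 0], [0, 0, 0], 1],
  [[0, 0, 0], [0, 0, 0], 1],
])

```text
t: 20.05
position: [0.5659, -0.2171, 0.0621]
orientation: [180.0, 0.0, 83.6]
ft_force: [-0.3, -5.6, -1.0]
opening: -0.001
finger_force: 2.6
```

```bash
python3 gap.py w10
```

```text
[ 0.56587827 -0.21703737  0.06208281] [-1.77942424 -5.0524407  -1.44766492]
[(210, 142, 95, np.float64(34.5)), (213, 103, 129, np.float64(33.0)), (217, 130, 43, np.float64(31.0)), (262, 54, 85, np.float64(7.1)), (269, 72, 31, np.float64(3.1))]
```

Emit:
servo_tool([
  [[0.001, 0, 0], [0, 0, 0], 1],
  [[0, 0, 0], [0, 0, 0], 1],
  [[0, 0, 0], [0, 0, 0], 1],
])

```text
t: 20.4
position: [0.566, -0.216, 0.0621]
orientation: [180.0, 0.0, 83.6]
ft_force: [0.1, -4.9, -1.0]
opening: -0.001
finger_force: 2.6
```

```bash
python3 gap.py w11
```

```text
[ 0.56597861 -0.21608987  0.06209155] [-1.83018877 -5.09511404 -0.84544722]
[(210, 142, 86, np.float64(34.5)), (218, 112, 42, np.float64(30.6)), (262, 54, 85, np.float64(7.2)), (266, 89, 56, np.float64(4.9)), (269, 71, 31, np.float64(3.2))]
```

The force has risen to a steady 5 N and the shaft end no longer moves in the image, so the stop is touching it. Now I'll back off and check.

Emit:
servo_tool([
  [[-0.004, 0, 0], [0, 0, 0], 1],
  [[-0.015, 0, 0], [0, 0, 0], 1],
  [[-0.02, 0, 0], [0, 0, 0], 1],
  [[0, 0, -0.02], [0, 0, 0], 1],
  [[0, 0, -0.03], [0, 0, 0], 1],
  [[0, 0, -0.04], [0, 0, 0], 1],
  [[0.03, 0, 0], [0, 0, 0], 1],
  [[0.04, 0, 0], [0, 0, 0], 1],
])

```text
t: 21.25
position: [0.5696, -0.1864, 0.1534]
orientation: [179.9, 0.0, 83.5]
ft_force: [-0.3, 1.3, -0.7]
opening: 0.001
finger_force: 0.0
```

Emit:
servo_tool([
  [[0.04, 0, 0], [0, 0, 0], 1],
  [[0.038, 0, 0], [0, 0, 0], 1],
  [[0, 0, 0], [0, 0, 0], 1],
  [[0, 0, 0], [0, 0, 0], 1],
  [[0, 0, 0], [0, 0, 0], 1],
])

```text
t: 21.75
position: [0.5781, -0.1085, 0.1521]
orientation: [180.0, -0.0, 83.6]
ft_force: [-0.7, 0.3, -0.2]
opening: -0.003
finger_force: 0.0
```

Run:
```python
from held import *
c=cam("wrist"); w=arm.snapshot("wrist"); st=arm.state(); cv2.imwrite("pics/w12.png",w)
p=st["position"];T=Ro.from_euler("xyz",st["orientation"],degrees=True).as_matrix();print(p)
t=lambda u,v,z:((T.T@(plane(c,(u,v),z)-p))*1000).round(1)[:2]
g=cv2.cvtColor(w,cv2.COLOR_BGR2GRAY).astype(float)
def edges(a,lo,hi,th=6):
    d=np.diff(a); return [i for i in range(lo,hi) if abs(d[i])>th and abs(d[i])==abs(d[i-2:i+3]).max()]
col=g[:,251:258].mean(1); print("along:",[(i,int(col[i-2]),int(col[i+3]),*t(254,i+.5,.08)) for i in edges(col,40,330)])
side=g[:,226:233].mean(1); print("land:",[(i,int(side[i-2]),int(side[i+3]),*t(229,i+.5,.0595)) for i in edges(side,40,330)])
for v,z in((100,.062),(215,.062)): 
    r=g[v-2:v+3].mean(0); print(v,[(i,*t(i+.5,v,z)) for i in edges(r,200,310,5)])
```

```text
[ 0.5780343  -0.10868731  0.15205026]
along: [(70, 143, 121, np.float64(102.3), np.float64(-1.6)), (78, 139, 143, np.float64(97.1), np.float64(-1.6)), (180, 141, 123, np.float64(21.9), np.float64(-1.5)), (229, 142, 41, np.float64(-21.2), np.float64(-1.5)), (262, 29, 54, np.float64(-53.6), np.float64(-1.5)), (269, 54, 36, np.float64(-61.0), np.float64(-1.5)), (302, 31, 65, np.float64(-97.7), np.float64(-1.4)), (314, 68, 92, np.float64(-112.1), np.float64(-1.4)), (328, 84, 21, np.float64(-129.8), np.float64(-1.4))]
land: [(68, 141, 117, np.float64(105.9), np.float64(-20.9)), (83, 119, 146, np.float64(95.0), np.float64(-21.2)), (117, 140, 74, np.float64(69.1), np.float64(-21.8)), (148, 78, 119, np.float64(43.8), np.float64(-22.5)), (213, 119, 88, np.float64(-15.5), np.float64(-24.2)), (231, 88, 132, np.float64(-33.7), np.float64(-24.8)), (241, 131, 92, np.float64(-44.3), np.float64(-25.1)), (248, 89, 79, np.float64(-51.8), np.float64(-25.3)), (252, 77, 57, np.float64(-56.2), np.float64(-25.5)), (255, 67, 27, np.float64(-59.5), np.float64(-25.6))]
100 [(211, np.float64(82.6), np.float64(-35.1)), (235, np.float64(82.6), np.float64(-16.1)), (240, np.float64(82.6), np.float64(-12.2)), (264, np.float64(82.6), np.float64(6.7)), (269, np.float64(82.6), np.float64(10.6)), (296, np.float64(82.7), np.float64(31.9))]
215 [(204, np.float64(-15.9), np.float64(-46.2)), (221, np.float64(-15.9), np.float64(-30.8)), (235, np.float64(-15.8), np.float64(-18.2)), (267, np.float64(-15.8), np.float64(10.7)), (271, np.float64(-15.8), np.float64(14.3)), (272, np.float64(-15.8), np.float64(15.2)), (275, np.float64(-15.8), np.float64(17.9)), (286, np.float64(-15.8), np.float64(27.8)), (303, np.float64(-15.8), np.float64(43.1))]
```

```bash
python3 -c "
from cell import arm
print(arm.close_job())"
```

```text
the job is handed in; nothing more can be done
None
```

The long shaft rests in both V-blocks, thick half in the wide V and about 3 mm off midway by the last picture, with the end stop pushed up against its thick end. The short shaft was left in the rack, and I handed the job in at about 22 s; no verdict came back.

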